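# Scoop a heaped measure of spacer tubes and strike it level

### The arm

A 7-joint arm with a two-finger parallel gripper is mounted at the origin on a cart in front of the work surface, level with it; the furniture and walls round the work are solid. World frame = base frame: x ahead of the robot, y to its left, z up, the work surface at z = 0. Lengths are in m, angles in degrees, forces in N, time in s.
With the tool pointing down it reaches from about 0.425 to 0.875 m from the base axis. Payload 4.7 kg.
Tool frame: the origin (TCP) lies between the finger pads; the fingertips stand env.finger_overhang ahead of it and the grasp point (between the pads) lies 5 mm behind it (env.finger_overhang is the distance from the TCP to the fingertips, in m); z points along the fingers, y is the line along which they close (so a half turn about z gives the same grasp; the last joint's range is limited). The gripper opens to 87 mm and grips with 3 to 60 N. Pads are 19 mm wide; open, the fingers measure 117 mm over their backs; the gripper's body (75 mm by 190 mm) begins 51 mm behind the grasp point.
Start: joints at [-62.962, 18.392, -4.016, 83.108, 1.295, 78.541, -3.26], TCP at [0.287, 0.583, 0.237] pointing down, gripper open.
Joint ranges: [-163.93, 163.93], [-17.29, 119.83], [-79.2, 71.16], [3.27, 140.29], [-89.18, 269.18], [5.43, 117.66], [-154.24, 154.24]. Speed limits (degrees/s): [147.25, 147.25, 180, 180, 180, 180, 180].

### API

Orientations are given as [roll, pitch, yaw] about the fixed x, y, z axes, in that order (R = Rz(yaw) Ry(pitch) Rx(roll)).
In Python, from cell import telemetry, eyes, env, models gives the robot as it stands. The module is installed in compiled form; this text tells all that it offers.
- The arm moves only by the tool drive_tool, never from a script. Its arguments are lists of equal length, an entry for each row: "angular": the turn, a rotation vector about the tool's x, y, z in rad, a list of three; "delta_pos": the shift along the tool's x, y, z in cm, a list of three; "gripper": the finger opening in cm, from 0 to 8.7. A call has 1 to 20 rows; each row shifts and turns the commanded pose from where the row before left it, along the tool's axes as they then stand; what a row does not reach is not made up. A row lasts 1/10 s, in which the tool goes at most 50 mm and 8.59 degrees, less where a joint would pass 70% of its speed; a pose out of reach is approached as far as the arm can. A call with a gripper value outside its range is refused whole. The fingers move at their own pace and stop on an object; "squeeze" is the grip in N (left out, the last holds). Time passes only in rows, so rows that do not move let the fingers close. It gives the time, the measured TCP pose, the force, the opening and the grip force at its end, in the units of the state.
- telemetry.get_obs(): the state, without advancing time (a new reading comes with each control period).
- eyes.read_camera(name): name is "side" or "top"; returns a dict with "pixels" (400x640x3 uint8, red, green, blue), "mtx" (3x3 intrinsics, pixels), "D" ([k1, k2, p1, p2, k3] as OpenCV has them; the pictures are not rectified), "origin" and "orientation" of the camera in the world. Camera axes: x right, y down, z forward; pixel columns grow to the right and rows downward; lengths in m; the calibration is good to about 2 mm. A picture is of the moment at which its call begins. There is no depth.
- env.sign_off(): hands the job in; it is judged then, once.
Trained networks look in a picture, given as the dict that the camera call returned (one of the last four; its "shot" number tells which), for a name from the list of things; names that differ only in an ending like _2 or _b are one class to them, and where a whole thing is asked for, a point or a joint stands for the part that bears it (a point fixed in the world has none). Each returns a list of dicts, best first, with "p" (0 to 1); they miss things now and then, are a little off and sometimes report something else, mostly with a low value. They report only what shows in the picture. A call takes as long as a camera call. They do not tell look-alikes from the thing itself.
- models.search_frame(picture, target): "centre" ([column, row] in pixels, amid what is visible of it).
- models.cut_out(picture, target): "pixels" (400x640 bool, what is visible of it) and "centre" ([column, row] in pixels, amid what is visible of it).
The state is a dict: "time_s": time; "qpos": joint angles; "joint_velocities": joint speeds; "effort": joint torques, N m; "tool_pos": TCP position; "tool_rot": TCP orientation; "force": force on the tool from outside, world axes, zero at the start; "wrist_torque": the same for the moment, N m; "grip_width": finger opening in m; "grasp_force": force on a finger pad.
Only numpy, scipy, OpenCV 4.12 (cv2) and the standard library are available. Lean on these libraries where they do the work, as an engineer would, in place of code of your own. Each camera call takes 0.05 s, during which the arm holds its last target. There are 200 camera calls.

### The job

Slide the steel scoop in under the heap of spacer tubes in the stock tray and lift it level and heaped, its well full and at least one tube lying on top; then carry it sideways under the strike-off blade so that all tubes above the first layer are pushed off into the white return tray. Set the level measure, four tubes in one layer, upright on the middle of the kit plate, lengthwise between its rails. No tube may be left outside the two trays and the scoop, and the other things on the bench stay where they are.

Things in the scene. Friction and masses are not known exactly. Their poses are not given: they have to be found in the camera images.
- measure: Sheet-steel measuring scoop, loose, about 0.2 kg, 137 long (x) x 122 wide (y) x 126 mm high. Origin: underside, straight below the grip; x points to its nose, z up. Back plate at x -51 mm, 50 mm high. A stem behind it (rearmost x -59 mm) carries a neck, 76 to 84 mm up, forward over the well to the grip.
- measure_grip (a point): Middle of the scoop's black grip block, 105 mm above the underside, over the middle of the well. The block is 24 mm thick along the scoop's x, 60 mm along y, and spans 84 to 126 mm above the underside; pinch it from above across the 24 mm.
- measure_well (a point): Middle of the well's flat floor, 3 mm above the underside. The well (98 mm along x, 104 mm along y) takes just four tubes in one layer, side by side, lying along y. Its side cheeks are only 18 mm high, so the first layer stands 9 mm proud of them and a second layer slides off freely over them.
- stock_tray: Fixed aluminium tray, 250 (x) x 150 mm (y), floor top 4 mm above the bench from x -128 mm. Origin: on the bench; x points to its end wall. Side walls' inner faces at y +-71 mm, 34 mm high. No wall on the -x side, facing the robot: the scoop slides in there over the floor.
- stock_wall (a point): Foot of the end wall's inner face (120 mm along the tray's x, at floor level; wall 70 mm high). Tubes lie along the tray's y, heaped against this wall: four below, taking up 97 mm in front of it, and three in the hollows on top. Pushing the scoop under them up to the wall takes up to about 20 N; a tube left on the scoop's ramp rolls off its nose when it is levelled.
- strike_stand: Fixed strike-off stand. Origin: bench below the blade's middle. The blade is an upright steel strip 6 mm thick (y), along x from -40 mm to a 22 mm square post at x 114 to 136 mm (153 mm high, foot 90 x 70 mm). Lower edge 115, top 142 mm up. The scoop, nose towards +x and well centred on x = 0, passes it along y; the return tray is on its +y side.
- blade_edge (a point): Middle of the blade's lower edge, 115 mm above the bench. With the scoop's underside 33 mm below it (30 to 40 mm will do) the blade clears the first layer, catches the second, and passes under the neck, 9 mm in front of the back plate if the well is centred on the blade (x = 0).
- return_tray: Fixed open white tray, 150 (x) x 205 mm (y), walls 4 mm thick and 64 mm high; same axes as the stand. Origin: on the bench under its middle, 85 mm to the stand's +y side, so that its -y wall stands 18 mm beyond the blade.
- kit_plate: Fixed aluminium plate, 150 (x) x 152 mm (y), top 6 mm above the bench, with rails along both sides (12 mm high, inner faces at y +-72 mm). Origin: on the bench under its middle. The measure goes on it lengthwise between the rails.
- slot_0 (a point): Where the middle of a tube lies in place 1 of 4 of the scoop's well, counted from the back plate: -36 mm along the scoop's x, 15 mm above its underside.
- slot_1 (a point): Where the middle of a tube lies in place 2 of 4 of the scoop's well, counted from the back plate: -12 mm along the scoop's x, 15 mm above its underside.
- slot_2 (a point): Where the middle of a tube lies in place 3 of 4 of the scoop's well, counted from the back plate: 12 mm along the scoop's x, 15 mm above its underside.
- slot_3 (a point): Where the middle of a tube lies in place 4 of 4 of the scoop's well, counted from the back plate: 36 mm along the scoop's x, 15 mm above its underside. In front of it a crest 6 mm high at x 51 mm keeps tubes in; from there a ramp falls to the nose tip (x 79 mm, 2 mm thick) between flared cheeks 15 mm high. Raising the nose about 40 degrees rolls tubes back into the well and packs them.
- tube_0: Plain steel spacer tube (one of seven alike, solid to the touch, smooth), 24 mm diameter x 90 mm long, 45 g. Origin at its middle, its length along its y axis; it rolls freely.
- tube_1: Plain steel spacer tube (one of seven alike, solid to the touch, smooth), 24 mm diameter x 90 mm long, 45 g. Origin at its middle, its length along its y axis; it rolls freely.
- tube_2: Plain steel spacer tube (one of seven alike, solid to the touch, smooth), 24 mm diameter x 90 mm long, 45 g. Origin at its middle, its length along its y axis; it rolls freely.
- tube_3: Plain steel spacer tube (one of seven alike, solid to the touch, smooth), 24 mm diameter x 90 mm long, 45 g. Origin at its middle, its length along its y axis; it rolls freely.
- tube_4: Plain steel spacer tube (one of seven alike, solid to the touch, smooth), 24 mm diameter x 90 mm long, 45 g. Origin at its middle, its length along its y axis; it rolls freely.
- tube_5: Plain steel spacer tube (one of seven alike, solid to the touch, smooth), 24 mm diameter x 90 mm long, 45 g. Origin at its middle, its length along its y axis; it rolls freely.
- tube_6: Plain steel spacer tube (one of seven alike, solid to the touch, smooth), 24 mm diameter x 90 mm long, 45 g. Origin at its middle, its length along its y axis; it rolls freely.
- glue_bottle: Tall white squeeze bottle, bystander, 52 mm wide x 176 mm high. Origin: middle of its underside.
- grease_bottle: Short black bottle, bystander, 44 mm wide x 93 mm high. Origin: middle of its underside.
- tape_roll: White roll of tape lying flat, bystander, 86 mm wide x 24 mm high. Origin: middle of its underside.
- coil_former: Black ribbed coil former, bystander, 69 mm wide x 58 mm high. Origin: middle of its underside.
There are look-alikes about, which are no part of the job. What is shaped like the tube_6 but purple or yellow is not meant.

How it is judged:
By the outcome, as a careful person would: the job done as asked, in the order asked, and still so for the second after the job is handed in, with the robot touching nothing.
It also fails if it takes over 72 s, if anything falls off the work surface, if the arm or the gripper's body presses on something with over 40 N, if the wrist force passes 120 N, or if a joint passes its speed limit or range.

## Working session

There is one attempt and no reset: what is moved stays moved. The work goes in short steps, Python scripts to look and compute and a tool call to move; the robot and the scene stay as the last step left them, time stands still between calls to the robot, and variables do not carry over. Pictures are saved under pics/ and viewed, at most 10 in all, crops included, and the job is handed in when it is done.

Besides the shell and the picture viewer there is one more tool, called after "Emit:" by a JSON object that holds its "method" and its "body". drive_tool: Moves the arm, as the interface text tells. Its arguments: {"type":"object","properties":{"angular":{"type":"array","items":{"type":"array","items":{"type":"number"}}},"delta_pos":{"type":"array","items":{"type":"array","items":{"type":"number"}}},"gripper":{"type":"array","items":{"type":"number"}},"squeeze":{"type":"number"}},"required":["angular","delta_pos","gripper"]}

```bash
mkdir -p pics; cat > h.py <<'E'
import numpy as np, cv2
from scipy.spatial.transform import Rotation as R
from cell import telemetry, eyes, env, models
def cam(n): return eyes.read_camera(n)
def save(p,f): cv2.imwrite(f,cv2.cvtColor(p["pixels"],cv2.COLOR_RGB2BGR))
def Rc(p):
    o=np.array(p["orientation"],float)
    return o if o.shape==(3,3) else R.from_euler('xyz',o,degrees=True).as_matrix()
def onz(p,uv,z):
    u=cv2.undistortPoints(np.array([[uv]],float),np.array(p["mtx"]),np.array(p["D"]))[0,0]
    d=Rc(p)@np.array([u[0],u[1],1]); o=np.array(p["origin"]); return o+d*(z-o[2])/d[2]
def proj(p,X):
    X=np.atleast_2d(X); r=Rc(p).T; 
    return cv2.projectPoints(X.astype(float),cv2.Rodrigues(r)[0],-r@np.array(p["origin"]),np.array(p["mtx"]),np.array(p["D"]))[0][:,0]
def frame(x,y,yaw,pts,z=0):
    c,s=np.cos(np.radians(yaw)),np.sin(np.radians(yaw)); P=np.atleast_2d(pts)
    return np.c_[x+c*P[:,0]-s*P[:,1], y+s*P[:,0]+c*P[:,1], z+P[:,2]]
E
python3 - <<'E'
from h import *
for n in("top","side"):
    p=cam(n); save(p,f"pics/{n}0.png"); print(n,p["origin"],p["orientation"],p["mtx"],p["D"])
    for t in ("measure","measure_grip","measure_well","stock_tray","stock_wall","strike_stand","blade_edge","return_tray","kit_plate","tube_0","glue_bottle","grease_bottle","tape_roll","coil_former"):
        print(t,[(np.round(d["centre"]).tolist(),round(d["p"],2)) for d in models.search_frame(p,t)][:9 if t=="tube_0" else 2])
print(env.finger_overhang,telemetry.get_obs())
E
```

```text
top [ 0.34645738 -0.05932681  1.29328326] [-171.46319506   -0.18681856  -88.64672756] [[442.14008025   0.         321.50456907]
 [  0.         442.14008025 198.54369021]
 [  0.           0.           1.        ]] [0.03539368 0.         0.         0.         0.        ]
measure [([399.0, 171.0], 0.61)]
measure_grip [([397.0, 170.0], 0.84)]
measure_well [([396.0, 171.0], 0.87)]
stock_tray [([309.0, 196.0], 0.73), ([244.0, 249.0], 0.28)]
stock_wall [([307.0, 193.0], 0.61)]
strike_stand [([176.0, 194.0], 0.89)]
blade_edge [([178.0, 194.0], 0.82)]
return_tray [([166.0, 199.0], 0.86), ([245.0, 245.0], 0.16)]
kit_plate [([381.0, 245.0], 0.55)]
tube_0 [([251.0, 152.0], 0.8), ([303.0, 165.0], 0.78), ([311.0, 173.0], 0.71), ([303.0, 163.0], 0.65), ([308.0, 152.0], 0.61)]
glue_bottle [([242.0, 248.0], 0.67), ([170.0, 198.0], 0.28)]
grease_bottle [([450.0, 233.0], 0.53)]
tape_roll [([162.0, 255.0], 0.62)]
coil_former [([459.0, 191.0], 0.72)]
side [-0.17337437  1.1731975   1.10352063] [-126.26192642    0.61366947 -149.92996464] [[493.23303775   0.         320.56274736]
 [  0.         493.23303775
[... 686 characters left out ...]
1.5, 'qpos': array([-62.96165969,  18.39349294,  -4.01554656,  83.10883925,
         1.29352632,  78.54056732,  -3.2595843 ]), 'joint_velocities': array([-0.02695025, -0.01098871,  0.08581896, -0.01986987,  0.01370608,
        0.05427446, -0.05559873]), 'effort': array([-3.84159239e-05, -4.91096485e+01, -4.03168565e-01, -3.12765670e+01,
       -6.36868458e-02,  3.37474141e-02,  1.16236893e-05]), 'tool_pos': array([0.28731686, 0.58306329, 0.23655734]), 'tool_rot': array([1.79997850e+02, 1.48914059e-03, 1.53770082e+02]), 'force': array([-0.38971878, -0.47848543, -0.18601673]), 'wrist_torque': array([-0.01057928, -0.06327151,  0.03867942]), 'grasp_force': 0.0, 'grip_width': 0.08708014127359162}
```

```bash
python3 - <<'E'
import cv2
a=cv2.imread("pics/top0.png")[100:300,110:510]; cv2.imwrite("pics/top0c.png",cv2.resize(a,(800,400),interpolation=cv2.INTER_CUBIC))
a=cv2.imread("pics/side0.png")[110:350,160:480]; cv2.imwrite("pics/side0c.png",cv2.resize(a,(800,600),interpolation=cv2.INTER_CUBIC))
E
```

```text
(no output)
```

View pics/top0c.png

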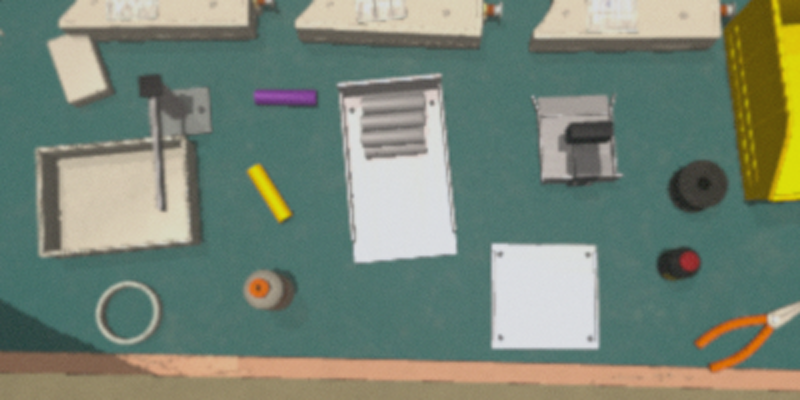

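View pics/side0c.png

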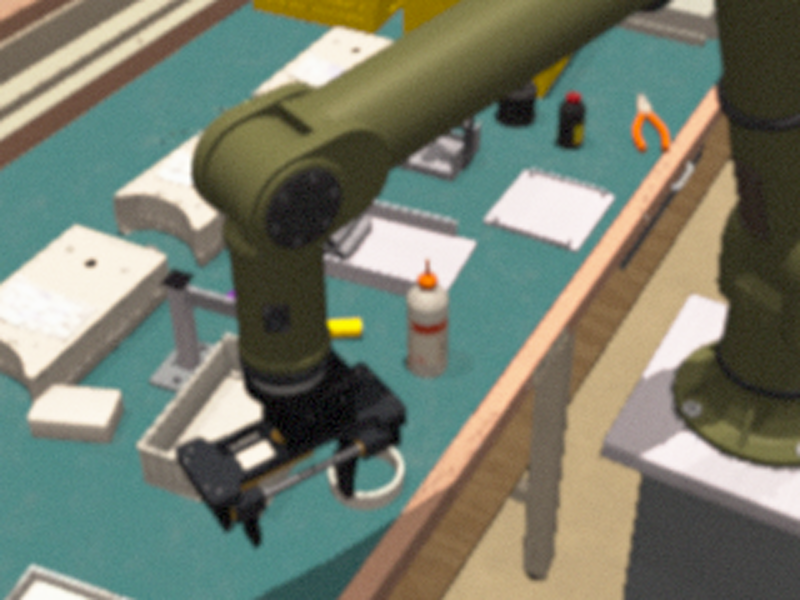

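Both views: grey tubes lie in the stock tray at top px (307,163). The scoop is at (397,170) with its nose up, i.e. +x. The stand and return tray are at (176,194) and the kit plate at (382,248). Purple (252,149) and yellow (244,196) are the look-alikes, and the grey ones in the stock tray are meant. Next I fit the poses from the silhouettes.

```bash
cat > fit.py <<'E'
from h import *
from scipy.optimize import minimize
def box(x0,x1,y0,y1,z0,z1): return [(x,y,z) for x in(x0,x1) for y in(y0,y1) for z in(z0,z1)]
M={
"measure":[box(-51,51,-54,54,0,18)+box(50,79,-61,61,0,3)+box(60,65,-60,60,0,15),box(-53,-51,-54,54,0,50),box(-59,12,-8,8,76,84),box(-59,-51,-8,8,0,84),box(-12,12,-30,30,84,126)],
"stock_tray":[box(-128,122,-75,75,0,4),box(-128,122,71,75,0,34),box(-128,122,-75,-71,0,34),box(120,122,-75,75,0,70)],
"return_tray":[box(-75,75,-102.5,102.5,0,1)]+[box(a,b,-102.5,102.5,0,64) for a,b in((-75,-71),(71,75))]+[box(-75,75,a,b,0,64) for a,b in((-102.5,-98.5),(98.5,102.5))],
"kit_plate":[box(-75,75,-76,76,0,6),box(-75,75,72,76,0,12),box(-75,75,-76,-72,0,12)]}
S=4
def sil(p,parts,v,z=0):
    m=np.zeros((400*S,640*S),np.uint8)
    for b in parts:
        q=(proj(p,frame(v[0],v[1],v[2],np.array(b)/1000,z))+.5)*S
        cv2.fillConvexPoly(m,cv2.convexHull(np.round(q).astype(np.int32)),1)
    return cv2.resize(m.astype(np.float32),(640,400),interpolation=cv2.INTER_AREA)
def fit(p,name,v0,mask,z=0):
    f=lambda v:-(np.minimum(sil(p,M[name],v,z),mask).sum()/np.maximum(sil(p,M[name],v,z),mask).sum())
    r=minimize(f,v0,method="Nelder-Mead",options=dict(initial_simplex=np.array(v0)+np.array([[0,0,0],[.012,0,0],[0,.012,0],[0,0,4]]),xatol=1e-4,fatol=1e-5,maxiter=120))
    return r.x,-r.fun
E
python3 - <<'E'
from fit import *
p=cam("top")
out=p["pixels"][:,:,::-1].copy(); out=cv2.resize(out,None,fx=4,fy=4,interpolation=cv2.INTER_CUBIC)
res={}
for n,uv in dict(measure=(397,170),stock_tray=(309,190),return_tray=(169,198),kit_plate=(382,248)).items():
    d=models.cut_out(p,n)[0]; m=d["pixels"].astype(np.float32)
    if n=="measure": pass
    x=onz(p,uv,.02)
    v,q=fit(p,n,[x[0],x[1],0],m); res[n]=v; print(n,v.round(4),round(q,3),m.sum(),d["p"])
    for b in M[n]:
        h=cv2.convexHull(((proj(p,frame(*v,np.array(b)/1000))+.5)*4).astype(np.int32)); cv2.polylines(out,[h],True,(0,0,255),1)
r=res["return_tray"]; st=frame(*r,[[0,-.085,0]])[0]; print("stand",st)
b=[box(-40,114,-3,3,115,142),box(114,136,-11,11,0,153)]
for k in b:
    h=cv2.convexHull(((proj(p,frame(st[0],st[1],r[2],np.array(k)/1000))+.5)*4).astype(np.int32)); cv2.polylines(out,[h],True,(255,0,0),1)
cv2.imwrite("pics/fit1.png",np.vstack([np.hstack([out[480:880,500:900],out[480:880,1150:1550]]),np.hstack([out[560:960,1450:1850][:200],out[900:1300,1400:1800][:200]])]))
for n,z in(("glue_bottle",.09),("grease_bottle",.05),("coil_former",.03),("tape_roll",.012)):
    print(n,onz(p,models.search_frame(p,n)[0]["centre"],z).round(3))
E
```

```text
measure [ 0.6205 -0.282   2.9927] 0.891 1582.0 0.73
stock_tray [ 0.5795 -0.0192  6.7175] 0.762 3603.0 0.95
return_tray [0.5263 0.3767 6.7836] 0.929 4162.0 0.9
kit_plate [ 0.4018 -0.2368  1.1744] 0.975 2729.0 0.92
stand [0.53637007 0.29230031 0.        ]
glue_bottle [0.389 0.145 0.09 ]
grease_bottle [ 0.546 -0.009  0.05 ]
coil_former [ 0.57  -0.457  0.03 ]
tape_roll [0.387 0.392 0.012]
```

View pics/fit1.png

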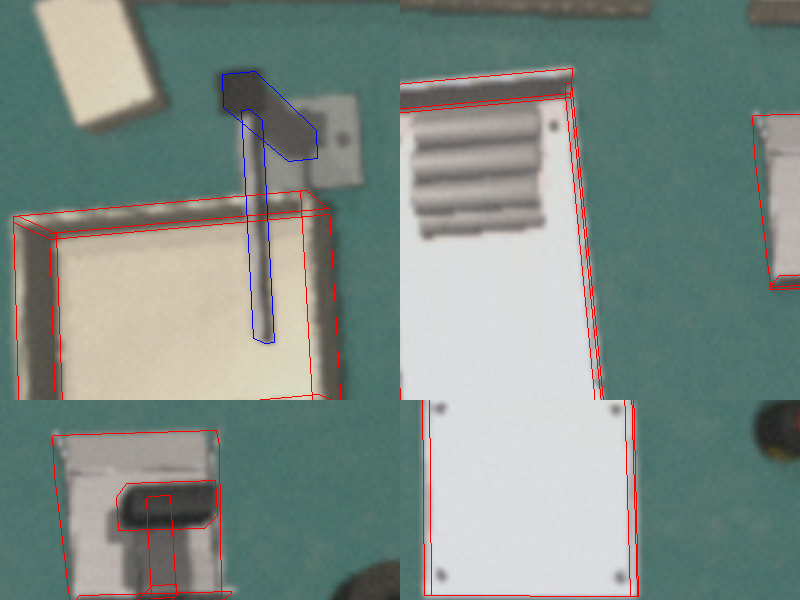

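```bash
python3 - <<'E'
from fit import *
p=cam("top"); out=cv2.resize(p["pixels"][:,:,::-1],None,fx=4,fy=4,interpolation=cv2.INTER_CUBIC)
def hullmask(m):
    m=m.astype(np.uint8); n,l,s,_=cv2.connectedComponentsWithStats(m); k=1+s[1:,4].argmax()
    h=cv2.convexHull(cv2.findNonZero((l==k).astype(np.uint8))); o=np.zeros((400,640),np.uint8); cv2.fillConvexPoly(o,h,1); return o.astype(np.float32)
d=models.cut_out(p,"stock_tray")[0]
v,q=fit(p,"stock_tray",[.58,-.019,5],hullmask(d["pixels"])); print(v.round(4),q)
d=models.cut_out(p,"strike_stand")[0]
M["strike_stand"]=[box(-40,114,-3,3,115,142),box(114,136,-11,11,0,153),box(80,170,-35,35,0,4)]
for foot in(box(80,170,-35,35,0,4),box(90,160,-45,45,0,4),box(90,160,-80,10,0,4)):
    M["strike_stand"][2]=foot; print("stand",fit(p,"strike_stand",[.536,.292,6.8],d["pixels"].astype(np.float32)))
for b in M["stock_tray"]:
    h=cv2.convexHull(((proj(p,frame(*v,np.array(b)/1000))+.5)*4).astype(np.int32)); cv2.polylines(out,[h],True,(0,0,255),1)
# rectified heap at z=.04, tray frame, 0.5 mm/px : rows = x 130..-10, cols = y 80..-80
for z,nm in((.016,"a"),(.037,"b")):
    X,Y=np.meshgrid(np.linspace(.13,-.01,281),np.linspace(.08,-.08,321),indexing="ij")
    P=frame(*v,np.c_[X.ravel(),Y.ravel(),np.full(X.size,z)]); uv=proj(p,P).reshape(281,321,2).astype(np.float32)
    im=cv2.remap(p["pixels"][:,:,::-1].copy(),uv[...,0],uv[...,1],cv2.INTER_CUBIC); 
    for c in (18,160,302): cv2.line(im,(c,0),(c,280),(0,0,255) if c!=160 else (0,255,0),1)
    globals()[nm]=im
w=np.hstack([a,b]); o2=out[500:900,1050:1692]; cv2.imwrite("pics/heap.png",np.vstack([w,o2]) if w.shape[1]==o2.shape[1] else w); print(w.shape,o2.shape)
o=telemetry.get_obs(); print(o["time_s"],o["qpos"])
E
```

```text
[ 0.5806 -0.0191  7.1915] 0.9711002111434937
stand (array([  0.52579872,   0.33048104, -12.85371517]), np.float64(0.20506566762924194))
stand (array([0.53569989, 0.2924765 , 7.54476454]), np.float64(0.19006933271884918))
stand (array([0.53543655, 0.29799211, 6.95782444]), np.float64(0.17384222149848938))
(281, 642, 3) (400, 642, 3)
2.1 [-62.96172302  18.3922669   -4.01619043  83.10729028   1.29527877
  78.54007828  -3.26015862]
```

View pics/heap.png

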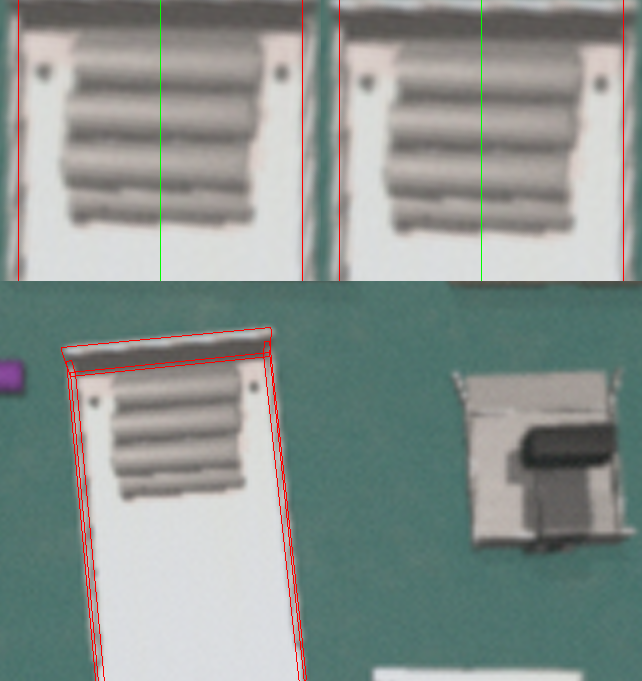

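Emit:
{"method": "drive_tool", "body": {"angular": [[0,0,0.124],[0,0,0.124],[0,0,0.124],[0,0,0.124],[0,0,0.124],[0,0,0.124],[0,0,0.124],[0,0,0.124],[0,0,0],[0,0,0],[0,0,0],[0,0,0],[0,0,0],[0,0,0],[0,0,0],[0,0,0],[0,0,0],[0,0,0],[0,0,0],[0,0,0]], "delta_pos": [[0,0,0],[0,0,0],[0,0,0],[0,0,0],[0,0,0],[0,0,0],[0,0,0],[0,0,0],[-4,1.1,-0.1],[-4,1.1,-0.1],[-4,1.1,-0.1],[-4,1.1,-0.1],[-4,1.1,-0.1],[-4,1.1,-0.1],[-4,1.1,-0.1],[-4,1.1,-0.1],[-4,1.1,-0.1],[-4,1.1,-0.1],[-4,1.1,-0.1],[-4,1.1,-0.1]], "gripper": [8,8,8,8,8,8,8,8,8,8,8,8,8,8,8,8,8,8,8,8]}}

```text
time_s: 4.1
tool_pos: [0.4767, 0.1209, 0.249]
tool_rot: [179.9, -0.0, 96.9]
force: [0.8, -0.2, -0.3]
grip_width: 0.08
grasp_force: 0.0
```

Emit:
{"method": "drive_tool", "body": {"angular": [[0,0,0],[0,0,0],[0,0,0],[0,0,0],[-0.1,0,0],[-0.1,0,0],[-0.1,0,0],[-0.1,0,0],[-0.1,0,0],[-0.1,0,0],[-0.1,0,0],[0,0,0]], "delta_pos": [[-4,1.1,-0.1],[-4,1.1,-0.1],[-4,1.1,-0.1],[-4,1.1,-0.1],[0,0,0],[0,0,0],[0,0,0],[0,0,0],[0,0,0],[0,0,0],[0,0,0],[0,0,0]], "gripper": [8,8,8,8,8,8,8,8,8,8,8,8]}}

```text
time_s: 5.3
tool_pos: [0.5389, -0.0305, 0.2573]
tool_rot: [148.5, -0.7, 97.2]
force: [0.0, -1.4, -0.6]
grip_width: 0.0796
grasp_force: 0.0
```

```bash
python3 - <<'E'
from h import *
o=telemetry.get_obs(); print(o["time_s"],o["qpos"].round(1),o["tool_pos"].round(4),o["tool_rot"].round(2))
E
```

```text
5.3 [ -1.3 -17.1   5.2 122.5  -7.2  44.   14.9] [ 0.5389 -0.0305  0.2573] [148.53  -0.73  97.22]
```

Emit:
{"method": "drive_tool", "body": {"angular": [[0,0,0],[0,0,0],[0,0,0],[0,0,0],[-0.08,0,0],[-0.08,0,0],[0,0,0]], "delta_pos": [[0,-1.5,2.6],[0,-1.5,2.6],[0,-1.5,2.6],[0,-1.5,2.6],[0,0,0],[0,0,0],[0,0,0]], "gripper": [8,8,8,8,8,8,8]}}

```text
time_s: 6.0
tool_pos: [0.5403, -0.0231, 0.1345]
tool_rot: [139.6, -1.0, 97.7]
force: [-1.2, 0.2, -0.3]
grip_width: 0.0799
grasp_force: 0.0
```

```bash
python3 - <<'E'
from h import *
o=telemetry.get_obs(); print(o["time_s"],o["qpos"].round(1),o["tool_pos"].round(4),o["tool_rot"].round(2))
E
```

```text
6.0 [ -9.4 -13.1  14.1 138.5 -22.6  16.   32.5] [ 0.5403 -0.0231  0.1345] [139.63  -0.97  97.74]
```

Emit:
{"method": "drive_tool", "body": {"angular": [[0.078,0,0],[0.078,0,0],[0.078,0,0],[0.078,0,0],[0.078,0,0],[0.078,0,0],[0.078,0,0],[0.078,0,0],[0.081,0,0],[0,0,0.07]], "delta_pos": [[0,1,-0.6],[0,1,-0.6],[0,1,-0.6],[0,1,-0.6],[0,1,-0.6],[0,1,-0.6],[0,1,-0.6],[0,0.5,-0.6],[0,0,-0.6],[0,0,0]], "gripper": [8,8,8,8,8,8,8,8,8,8]}}

```text
time_s: 7.0
tool_pos: [0.5915, -0.0191, 0.2203]
tool_rot: [179.9, -0.5, 93.5]
force: [-0.4, -0.2, -0.1]
grip_width: 0.0797
grasp_force: 0.0
```

```bash
cat >> h.py <<'E'
def go(x,y,z=None):
    o=telemetry.get_obs(); r=R.from_euler('xyz',o["tool_rot"],degrees=True)
    d=np.array([x,y,o["tool_pos"][2] if z is None else z])-o["tool_pos"]
    print("t",o["time_s"],"pos",o["tool_pos"].round(4),"rot",o["tool_rot"].round(2),"delta tool cm",(r.inv().apply(d)*100).round(2),"F",o["force"].round(1))
E
python3 - <<'E'
from fit import *
go(.6205,-.282,.102)
p=cam("side"); print([ (np.round(d["centre"],1),round(d["p"],2)) for d in models.search_frame(p,"measure_grip")], proj(p,[[.6205,-.282,.105]]))
d=models.cut_out(p,"measure")[0]; print(fit(p,"measure",[.6205,-.282,3],d["pixels"].astype(np.float32)),d["pixels"].sum())
p=cam("top"); d=models.cut_out(p,"measure")[0]; print(fit(p,"measure",[.6205,-.282,3],d["pixels"].astype(np.float32)),d["pixels"].sum())
E
```

```text
t 7.0 pos [ 0.5915 -0.0191  0.2203] rot [179.87  -0.55  93.54] delta tool cm [-26.53   1.25  11.58] F [-0.4 -0.2 -0.1]
[(array([334.4, 166.7]), 0.85), (array([252.4, 280.2]), 0.63), (array([285.8, 196.4]), 0.42)] [[334.08215398 149.8845727 ]]
(array([ 0.62138167, -0.28831758,  4.69438762]), np.float64(0.867891252040863)) 847
(array([ 0.62161933, -0.28193845,  2.93860301]), np.float64(0.9310550093650818)) 1672
```

Emit:
{"method": "drive_tool", "body": {"angular": [[0,-0.0096,0],[0,0,0],[0,0,0],[0,0,0],[0,0,0],[0,0,0],[0,0,0],[0,0,0],[0,0,0],[0,0,0],[0,0,0],[0,0,0],[0,0,0],[0,0,0]], "delta_pos": [[-3,0.2,0],[-4,0.2,0],[-4,0.2,0],[-4,0.2,0],[-4,0.2,0],[-4,0.2,0],[-3.5,0.2,0],[0,0,2],[0,0,2.5],[0,0,2.5],[0,0,2.5],[0,0,1.5],[0,0,0.7],[0,0,0]], "gripper": [8,8,8,8,8,8,8,8,8,8,8,8,8,8], "squeeze": 60}}

```text
time_s: 8.65
tool_pos: [0.6196, -0.2826, 0.1003]
tool_rot: [179.8, -0.3, 93.6]
force: [0.6, 0.6, 0.0]
grip_width: 0.08
grasp_force: 0.0
```

```bash
python3 - <<'E'
from h import *
go(.6215,-.283,.102)
p=cam("top"); a=p["pixels"][:,:,::-1][120:220,340:470]; q=cam("side"); b=q["pixels"][:,:,::-1][110:210,275:405]
cv2.imwrite("pics/gr.png",np.hstack([cv2.resize(i,(400,308),interpolation=cv2.INTER_CUBIC) for i in (a,b)]))
E
```

```text
t 8.65 pos [ 0.6196 -0.2826  0.1003] rot [179.82  -0.26  93.64] delta tool cm [-0.05  0.19 -0.17] F [0.6 0.6 0. ]
```

View pics/gr.png

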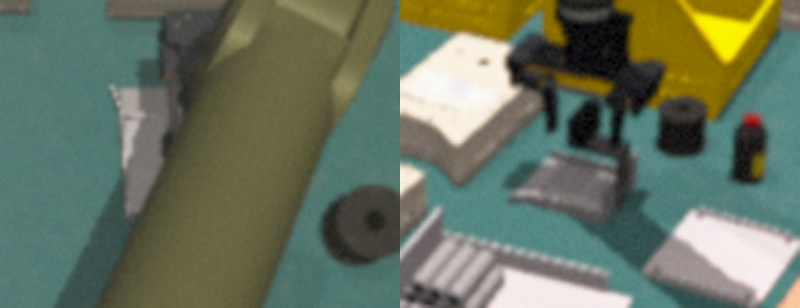

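The side view shows the black grip block between the two open fingers at about (371,150) in the full picture. I close on it.

Emit:
{"method": "drive_tool", "body": {"angular": [[0,-0.0045,0],[0,0,0],[0,0,0],[0,0,0],[0,0,0],[0,0,0],[0,0,0]], "delta_pos": [[0,0.2,-0.15],[0,0,0],[0,0,0],[0,0,0],[0,0,0],[0,0,0],[0,0,0]], "gripper": [6,4,3,2,2,2,2], "squeeze": 60}}

```text
time_s: 9.45
tool_pos: [0.6216, -0.2826, 0.1017]
tool_rot: [179.8, -0.0, 93.6]
force: [0.6, -0.5, -0.2]
grip_width: 0.0324
grasp_force: 0.0
```

Emit:
{"method": "drive_tool", "body": {"angular": [[0,0,0],[0,0,0],[0,0,0],[0,0,0],[0,0,0],[0,0,0]], "delta_pos": [[0,0,-0.5],[0,0,-1.5],[0,0,-2.5],[0,0,-2.5],[0,0,-2],[0,0,-1]], "gripper": [2,2,2,2,2,2]}}

```text
time_s: 10.05
tool_pos: [0.6222, -0.283, 0.2051]
tool_rot: [179.6, 0.1, 93.6]
force: [0.8, -0.2, -2.5]
grip_width: 0.0234
grasp_force: 60.0
```

```bash
python3 - <<'E'
from h import *
go(.516,-.027,.22)
E
```

```text
t 10.05 pos [ 0.6222 -0.283   0.2051] rot [1.7959e+02 8.0000e-02 9.3620e+01] delta tool cm [26.22 -8.97 -1.59] F [ 0.8 -0.2 -2.5]
```

Emit:
{"method": "drive_tool", "body": {"angular": [[0,0,-0.03],[0,0,-0.029],[0,0,0],[0,0,0],[0,0,0],[0,0,0],[0,0,0],[0,0,0],[0,0,0],[0,0,0],[0,0,0],[0,0,0],[0,0,0],[0,0,0]], "delta_pos": [[0,0,0],[0,0,0],[1.7,-0.5,0],[3,-0.8,0],[4,-1.1,0],[4,-1.1,0],[4,-1.1,0],[4,-1.1,0],[3,-0.8,0.5],[2,-0.6,1],[1,-0.3,1],[0,0,1.5],[0,0,1],[0,0,0]], "gripper": [2,2,2,2,2,2,2,2,2,2,2,2,2,2]}}

```text
time_s: 11.45
tool_pos: [0.514, -0.0276, 0.1491]
tool_rot: [-179.9, -0.0, 96.9]
force: [-0.4, -0.2, -2.1]
grip_width: 0.0237
grasp_force: 60.0
```

```bash
python3 - <<'E'
from fit import *
go(.5165,-.0268,.106)
q=cam("side"); d=models.cut_out(q,"measure")[0]; m=d["pixels"].astype(np.float32)
o=telemetry.get_obs(); t=o["tool_pos"]
best=[]
for dz in np.arange(.085,.106,.003):
    v,s=fit(q,"measure",[t[0],t[1],7],m,t[2]-dz); best.append((round(dz,3),v.round(4),round(s,3))); print(*best[-1])
save(q,"pics/s2.png"); a=cv2.imread("pics/s2.png")[130:260,220:390]; cv2.imwrite("pics/s2c.png",cv2.resize(a,(784,600),interpolation=cv2.INTER_CUBIC))
E
```

```text
t 11.45 pos [ 0.514  -0.0276  0.1491] rot [-1.7994e+02 -1.0000e-02  9.6950e+01] delta tool cm [0.04 0.26 4.31] F [-0.4 -0.2 -2.1]
0.085 [ 4.9830e-01 -6.8000e-03  6.9277e+00] 0.836
0.088 [ 0.5008 -0.0096  9.2544] 0.838
0.091 [ 0.5028 -0.012  10.3216] 0.839
0.094 [ 0.5042 -0.0156  9.6018] 0.841
0.097 [ 0.507  -0.02    9.3185] 0.845
0.1 [ 0.5088 -0.0245  8.6899] 0.849
0.103 [ 0.5105 -0.0261  8.999 ] 0.851
```

View pics/s2c.png

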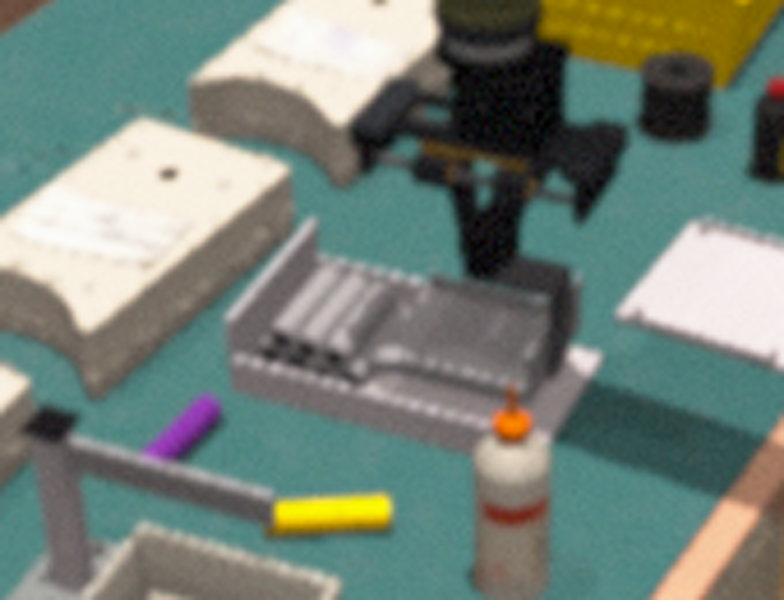

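Emit:
{"method": "drive_tool", "body": {"angular": [[0,0,0],[0,0,0],[0,0,0],[0,0,0]], "delta_pos": [[0,0.2,1],[0,0,1.2],[0,0,0.8],[0,0,0]], "gripper": [2,2,2,2]}}

```text
time_s: 11.95
tool_pos: [0.5162, -0.0263, 0.1196]
tool_rot: [180.0, -0.0, 97.0]
force: [-0.7, 0.8, -3.0]
grip_width: 0.0237
grasp_force: 60.0
```

Emit:
{"method": "drive_tool", "body": {"angular": [[0,0,0],[0,0,0],[0,0,0]], "delta_pos": [[0,0,0.3],[0,0,0.3],[0,0,0]], "gripper": [2,2,2]}}

```text
time_s: 12.25
tool_pos: [0.5175, -0.0263, 0.1153]
tool_rot: [179.8, -0.0, 97.0]
force: [-0.6, 0.4, -3.0]
grip_width: 0.0235
grasp_force: 60.0
```

Emit:
{"method": "drive_tool", "body": {"angular": [[0,0,0],[0,0,0],[0,0,0]], "delta_pos": [[0,0,0.3],[0,0,0.2],[0,0,0]], "gripper": [2,2,2]}}

```text
time_s: 12.55
tool_pos: [0.5183, -0.0263, 0.112]
tool_rot: [179.7, 0.0, 97.0]
force: [-1.4, 0.3, 5.6]
grip_width: 0.0235
grasp_force: 60.0
```

```bash
python3 - <<'E'
from h import *
go(.5165,-.0268,.106)
E
```

```text
t 12.55 pos [ 0.5183 -0.0263  0.112 ] rot [1.7972e+02 1.0000e-02 9.7000e+01] delta tool cm [-0.03 -0.19  0.6 ] F [-1.4  0.3  5.6]
```

Emit:
{"method": "drive_tool", "body": {"angular": [[0,0,0],[0,0,0],[0,0,0],[0,0,0],[0,0,0],[0,0,0]], "delta_pos": [[0,0.7,-0.1],[0,1,0],[0,1,0],[0,1,0],[0,1,0],[0,1,0]], "gripper": [2,2,2,2,2,2]}}

```text
time_s: 13.15
tool_pos: [0.575, -0.0193, 0.1119]
tool_rot: [179.8, 0.0, 97.0]
force: [-3.4, -0.9, 4.8]
grip_width: 0.0236
grasp_force: 60.0
```

Emit:
{"method": "drive_tool", "body": {"angular": [[0,0,0],[0,0,0],[0,0,0]], "delta_pos": [[0,1,0],[0,1,0],[0,0.8,0]], "gripper": [2,2,2]}}

```text
time_s: 13.45
tool_pos: [0.6024, -0.0159, 0.112]
tool_rot: [179.9, -0.0, 97.0]
force: [-5.5, -2.1, 7.0]
grip_width: 0.0239
grasp_force: 60.0
```

```bash
python3 - <<'E'
from h import *
x=frame(.580,-.019,7,[[.041,0,0]])[0]
go(x[0],x[1],.112)
q=cam("side");save(q,"pics/s3.png"); a=cv2.imread("pics/s3.png")[150:240,260:380]; cv2.imwrite("pics/s3c.png",cv2.resize(a,(800,600),interpolation=cv2.INTER_CUBIC))
E
```

```text
t 13.45 pos [ 0.6024 -0.0159  0.112 ] rot [179.9  -0.   97. ] delta tool cm [-0.03  1.84  0.  ] F [-5.5 -2.1  7. ]
```

View pics/s3c.png

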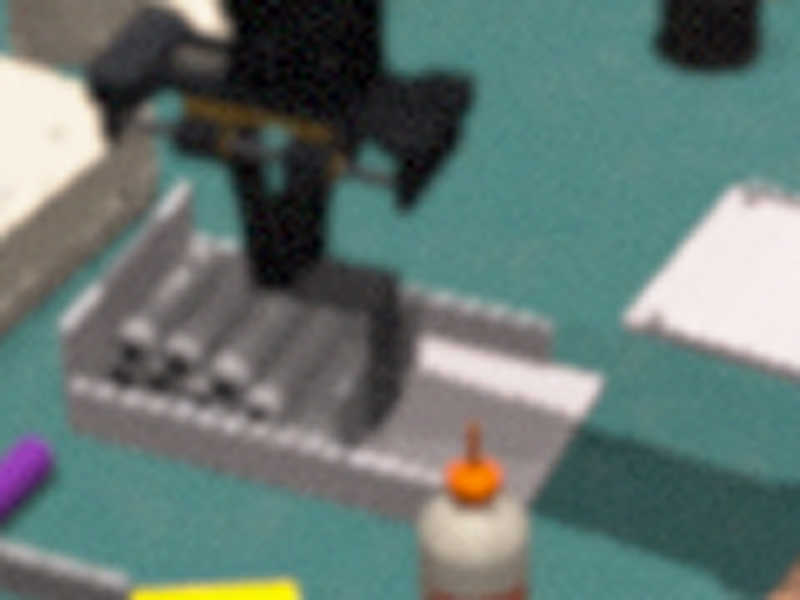

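The tubes ride into the well and four tops show at about (278..300, 200..210). I keep pushing to the wall.

Emit:
{"method": "drive_tool", "body": {"angular": [[0,0,0],[0,0,0],[0,0,0],[0,0,0]], "delta_pos": [[0,0.5,0],[0,0.5,0],[0,0.5,0],[0,0.4,0]], "gripper": [2,2,2,2]}}

```text
time_s: 13.9
tool_pos: [0.6187, -0.0138, 0.1123]
tool_rot: [-179.8, -0.0, 97.0]
force: [-16.3, -1.5, 17.9]
grip_width: 0.0236
grasp_force: 60.0
```

Emit:
{"method": "drive_tool", "body": {"angular": [[0,0,0],[0,0,0],[0,0,0]], "delta_pos": [[0,0.3,0],[0,0.2,0],[0,0,0]], "gripper": [2,2,2]}}

```text
time_s: 14.2
tool_pos: [0.6196, -0.0138, 0.1127]
tool_rot: [-179.3, -0.1, 96.9]
force: [-23.8, -1.3, 22.0]
grip_width: 0.0236
grasp_force: 60.0
```

```bash
python3 - <<'E'
from h import *
x=frame(.580,-.019,7,[[.041,0,0]])[0]
go(x[0],x[1],.112)
q=cam("side");p=cam("top")
i=[cv2.resize(q["pixels"][:,:,::-1][160:230,255:355],(800,560),interpolation=cv2.INTER_CUBIC)]
cv2.imwrite("pics/s4c.png",i[0])
E
```

```text
t 14.2 pos [ 0.6196 -0.0138  0.1127] rot [-1.793e+02 -7.000e-02  9.694e+01] delta tool cm [-0.03  0.1   0.07] F [-23.8  -1.3  22. ]
```

View pics/s4c.png

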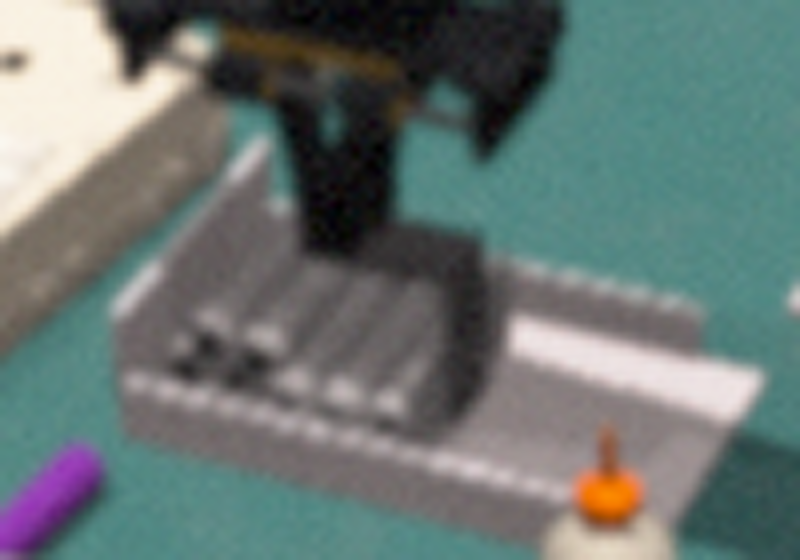

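Emit:
{"method": "drive_tool", "body": {"angular": [[-0.04,0,0],[-0.05,0,0],[-0.05,0,0],[-0.05,0,0],[-0.05,0,0],[-0.05,0,0],[-0.05,0,0],[-0.05,0,0]], "delta_pos": [[0,-0.6,-0.4],[0,-0.6,-0.45],[0,-0.55,-0.4],[0,-0.55,-0.3],[0,-0.55,-0.3],[0,-0.5,-0.3],[0,-0.4,-0.35],[0,-0.4,-0.35]], "gripper": [2,2,2,2,2,2,2,2]}}

```text
time_s: 15.1
tool_pos: [0.5799, -0.0183, 0.1315]
tool_rot: [157.5, -0.0, 97.0]
force: [0.4, -0.1, -5.6]
grip_width: 0.0237
grasp_force: 60.0
```

Emit:
{"method": "drive_tool", "body": {"angular": [[-0.05,0,0],[-0.05,0,0],[-0.05,0,0],[-0.05,0,0],[-0.05,0,0],[0,0,0],[0,0,0]], "delta_pos": [[0,-0.35,-0.4],[0,-0.35,-0.4],[0,-0.35,-0.4],[0,-0.35,-0.4],[0,-0.35,-0.4],[0,0,0],[0,0,0]], "gripper": [2,2,2,2,2,2,2]}}

```text
time_s: 15.8
tool_pos: [0.5555, -0.0212, 0.1414]
tool_rot: [143.3, -0.0, 97.0]
force: [-1.5, -0.2, -5.7]
grip_width: 0.0235
grasp_force: 60.0
```

```bash
python3 - <<'E'
from h import *
o=telemetry.get_obs(); print(o["qpos"].round(1)); go(.58,-.019,.15)
q=cam("side")
cv2.imwrite("pics/s5c.png",cv2.resize(q["pixels"][:,:,::-1][150:230,250:360],(770,560),interpolation=cv2.INTER_CUBIC))
E
```

```text
[ -0.3  -9.9   3.4 133.6 -15.9  20.9  23.4]
t 15.8 pos [ 0.5555 -0.0212  0.1414] rot [ 1.4333e+02 -2.0000e-02  9.7040e+01] delta tool cm [-0.08  2.48  0.78] F [-1.5 -0.2 -5.7]
```

View pics/s5c.png

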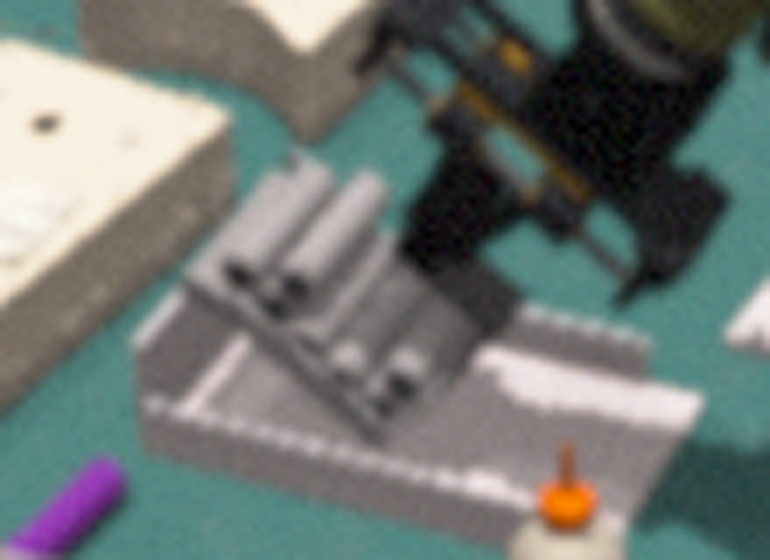

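Seen: the scoop is tilted up with all tubes on it, tube ends at about (284,188) and (307,203). The wrist load of 5.7 N against 2.5 N empty equals seven tubes. I tilt a touch more to pack, then level slowly.

Emit:
{"method": "drive_tool", "body": {"angular": [[-0.05,0,0],[-0.03,0,0],[0,0,0],[0.05,0,0],[-0.05,0,0],[0.05,0,0],[-0.05,0,0],[0,0,0],[0,0,0]], "delta_pos": [[0,-0.4,-0.25],[0,-0.25,-0.15],[0,0,0],[0,0.5,0.25],[0,-0.5,-0.25],[0,0.5,0.25],[0,-0.5,-0.25],[0,0,0],[0,0,0]], "gripper": [2,2,2,2,2,2,2,2,2]}}

```text
time_s: 16.75
tool_pos: [0.5487, -0.0221, 0.1423]
tool_rot: [138.7, -0.0, 97.0]
force: [-0.3, 0.3, -6.0]
grip_width: 0.0231
grasp_force: 59.9
```

Emit:
{"method": "drive_tool", "body": {"angular": [[0.04,0,0],[0.04,0,0],[0.04,0,0],[0.04,0,0],[0.04,0,0],[0.04,0,0],[0.04,0,0],[0.04,0,0],[0.04,0,0],[0.04,0,0],[0.04,0,0],[0.04,0,0]], "delta_pos": [[0,0.17,0.1],[0,0.17,0.1],[0,0.17,0.1],[0,0.16,0.13],[0,0.16,0.13],[0,0.16,0.13],[0,0.15,0.17],[0,0.15,0.17],[0,0.15,0.2],[0,0.15,0.2],[0,0.15,0.2],[0,0.15,0.2]], "gripper": [2,2,2,2,2,2,2,2,2,2,2,2]}}

```text
time_s: 17.95
tool_pos: [0.5747, -0.0195, 0.1364]
tool_rot: [166.0, 0.1, 97.0]
force: [-0.1, -0.3, -6.0]
grip_width: 0.0235
grasp_force: 59.9
```

Emit:
{"method": "drive_tool", "body": {"angular": [[0.04,0,0],[0.04,0,0],[0.04,0,0],[0.04,0,0],[0.04,0,0],[0.044,0,0],[0,0,0],[0,0,0],[0,0,0],[0,0,0]], "delta_pos": [[0,0.12,0.25],[0,0.12,0.25],[0,0.12,0.28],[0,0.12,0.3],[0,0.14,0.3],[0,0.14,0.3],[0,0,0],[0,0,0],[0,0,0],[0,0,0]], "gripper": [2,2,2,2,2,2,2,2,2,2]}}

```text
time_s: 18.95
tool_pos: [0.5828, -0.0185, 0.1204]
tool_rot: [179.9, 0.0, 97.0]
force: [-0.3, 0.3, -5.1]
grip_width: 0.0234
grasp_force: 59.9
```

```bash
python3 - <<'E'
from h import *
go(.58,-.019,.15)
for n in("side","top"):
    q=cam(n); save(q,f"pics/{n}6.png"); print([(np.round(d["centre"]).tolist(),round(d["p"],2)) for d in models.search_frame(q,"tube_0")])
print(np.mean([telemetry.get_obs()["force"][2] for _ in range(3)]))
E
```

```text
t 18.95 pos [ 0.5828 -0.0185  0.1204] rot [1.7995e+02 2.0000e-02 9.6980e+01] delta tool cm [-0.02 -0.28 -2.96] F [-0.3  0.3 -5.1]
[([314.0, 203.0], 0.65), ([291.0, 239.0], 0.64), ([295.0, 202.0], 0.59), ([283.0, 201.0], 0.51), ([259.0, 222.0], 0.44), ([305.0, 200.0], 0.41)]
[([251.0, 150.0], 0.61), ([244.0, 194.0], 0.52)]
-4.439171022476122
```

Emit:
{"method": "drive_tool", "body": {"angular": [[0,0,0],[0,0,0],[0,0,0],[0,0,0],[0,0,0],[0,0,0],[0,0,0],[0,0,0]], "delta_pos": [[0,-0.2,-0.5],[0,-0.3,-1],[0,-0.3,-1.5],[0,-0.2,-1.5],[0,0,-1.5],[0,0,-1],[0,0,-0.5],[0,0,0]], "gripper": [2,2,2,2,2,2,2,2]}}

```text
time_s: 19.95
tool_pos: [0.5734, -0.0195, 0.1959]
tool_rot: [179.9, 0.0, 97.0]
force: [0.1, -0.2, -4.8]
grip_width: 0.024
grasp_force: 59.9
```

```bash
python3 - <<'E'
from h import *
f=[]
for i in range(6):
    q=cam("side"); f.append(telemetry.get_obs()["force"][2])
print(np.round(f,2),np.mean(f)); go(.58,-.019,.15)
print([(np.round(d["centre"]).tolist(),round(d["p"],2)) for d in models.search_frame(q,"tube_0")])
cv2.imwrite("pics/s7c.png",cv2.resize(q["pixels"][:,:,::-1][135:230,250:370],(757,600),interpolation=cv2.INTER_CUBIC))
E
```

```text
[-5.05 -4.89 -6.19 -4.62 -5.65 -5.65] -5.340890790481654
t 20.25 pos [ 0.5724 -0.0195  0.1941] rot [-1.7989e+02 -1.0000e-02  9.7010e+01] delta tool cm [-0.04  0.77  4.41] F [-0.1 -0.3 -5.7]
[([291.0, 239.0], 0.69), ([298.0, 185.0], 0.64), ([314.0, 183.0], 0.61), ([387.0, 153.0], 0.51), ([308.0, 183.0], 0.45), ([282.0, 202.0], 0.42)]
```

View pics/s7c.png

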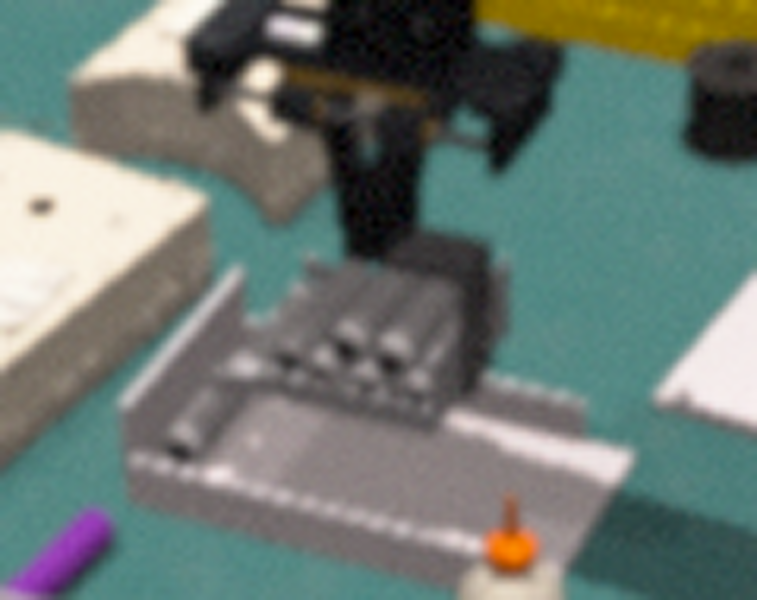

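The view shows the scoop level at (310,187) with four tubes below and two lying on top. One tube is left in the stock tray at (281,203). I carry it high over the blade to the tray side.

Emit:
{"method": "drive_tool", "body": {"angular": [[0,0,0],[0,0,0],[0,0,0],[0,0,0],[0,0,0],[0,0,0],[0,0,0],[0,0,0],[0,0,0],[0,0,0],[0,0,0],[0,0,0],[0,0,0],[0,0,0],[0,0,0],[0,0,0],[0,0,0],[0,0,0],[0,0,0],[0,0,0]], "delta_pos": [[0.5,0,-0.4],[1,0,-0.8],[1.5,0,-1],[2,0,-1],[2.6,0,-1],[2.6,0,-1],[2.6,0,-1],[2.6,0,-0.8],[2.6,0,-0.4],[2.6,0,-0.2],[2.6,0,0],[2.6,0,0],[2.6,0,0],[2.6,0,0],[2.6,0,0],[2.6,0,0],[2,0,0],[1.5,0,0],[1,0,0],[0.5,0,0]], "gripper": [2,2,2,2,2,2,2,2,2,2,2,2,2,2,2,2,2,2,2,2]}}

```text
time_s: 22.3
tool_pos: [0.522, 0.3906, 0.2712]
tool_rot: [-180.0, -0.0, 97.1]
force: [0.8, -0.7, -5.5]
grip_width: 0.0237
grasp_force: 59.9
```

```bash
python3 - <<'E'
from fit import *
f=[]
for i in range(6):
    q=cam("side"); f.append(telemetry.get_obs()["force"][2])
print(np.round(f,2),np.mean(f))
x=frame(.5364,.2923,6.8,[[0,.1,0]])[0]; go(x[0],x[1],.190)
print([(np.round(d["centre"]).tolist(),round(d["p"],2)) for d in models.search_frame(q,"tube_0")])
p=cam("top"); d=models.search_frame(p,"blade_edge"); print(d[0] if d else None, proj(p,frame(.5364,.2923,6.8,[[0,0,.115],[-.04,0,.142],[.114,0,.142]])))
d=models.search_frame(q,"blade_edge"); print(d[0] if d else None, proj(q,frame(.5364,.2923,6.8,[[0,0,.115],[-.04,0,.115],[-.04,0,.142]])))
save(q,"pics/s8.png")
E
```

```text
[-5.07 -5.66 -5.27 -5.16 -5.27 -5.77] -5.366848780039604
t 22.6 pos [0.5233 0.3881 0.271 ] rot [-1.7999e+02  5.0000e-02  9.6900e+01] delta tool cm [0.34 0.17 8.1 ] F [ 0.7 -0.1 -5.8]
[([236.0, 239.0], 0.66), ([247.0, 241.0], 0.65), ([291.0, 242.0], 0.61), ([252.0, 243.0], 0.6), ([262.0, 220.0], 0.6), ([253.0, 257.0], 0.41), ([387.0, 156.0], 0.18)]
{'centre': [186.7, 194.1], 'p': 0.9} [[191.12119258 190.6448301 ]
 [188.93121341 203.93641991]
 [185.91431422 146.98778469]]
{'centre': [254.0, 282.3], 'p': 0.84} [[266.73805331 240.3298706 ]
 [278.56047099 243.75089382]
 [278.00337409 236.92219886]]
```

Emit:
{"method": "drive_tool", "body": {"angular": [[0,0,0],[0,0,0],[0,0,0],[0,0,0],[0,0,0],[0,0,0],[0,0,0],[0,0,0],[0,0,0]], "delta_pos": [[0.3,-0.1,0.5],[0,0,1],[0,0,1.5],[0,0,1.5],[0,0,1.5],[0,0,1.2],[0,0,0.7],[0,0,0.3],[0,0,0]], "gripper": [2,2,2,2,2,2,2,2,2]}}

```text
time_s: 23.7
tool_pos: [0.5212, 0.3922, 0.1887]
tool_rot: [-180.0, 0.0, 97.0]
force: [-0.2, 0.1, -5.3]
grip_width: 0.0233
grasp_force: 59.9
```

```bash
python3 - <<'E'
from fit import *
x=frame(.5364,.2923,6.8,[[-.003,-.13,0]])[0]; go(x[0],x[1],.189)
q=cam("side"); d=models.cut_out(q,"measure"); t=telemetry.get_obs()["tool_pos"]
m=d[0]["pixels"].astype(np.float32)
for dz in(.102,.105,.108,.111): print(dz,fit(q,"measure",[t[0],t[1],7],m,t[2]-dz))
E
```

```text
t 23.7 pos [0.5212 0.3922 0.1887] rot [-179.96    0.     97.  ] delta tool cm [-23.1   -0.05  -0.03] F [-0.2  0.1 -5.3]
0.102 (array([0.51622493, 0.38973306, 8.33114575]), np.float64(0.4792153835296631))
0.105 (array([0.51757106, 0.38775072, 8.82093504]), np.float64(0.4803667962551117))
0.108 (array([0.51968299, 0.38486712, 7.58281485]), np.float64(0.48105713725090027))
0.111 (array([0.52183691, 0.38316366, 8.32333419]), np.float64(0.4823031425476074))
```

Emit:
{"method": "drive_tool", "body": {"angular": [[0,0,0],[0,0,0],[0,0,0],[0,0,0],[0,0,0],[0,0,0],[0,0,0],[0,0,0]], "delta_pos": [[-0.5,0,0],[-1,0,0],[-1,0,0],[-1,0,0],[-1,0,0],[-1,0,0],[-1,0,0],[-1,0,0]], "gripper": [2,2,2,2,2,2,2,2]}}

```text
time_s: 24.6
tool_pos: [0.5305, 0.3171, 0.189]
tool_rot: [-180.0, -0.0, 97.0]
force: [0.6, 0.6, -5.0]
grip_width: 0.0234
grasp_force: 59.9
```

Emit:
{"method": "drive_tool", "body": {"angular": [[0,0,0],[0,0,0],[0,0,0],[0,0,0],[0,0,0],[0,0,0],[0,0,0],[0,0,0]], "delta_pos": [[-1,0,0],[-1,0,0],[-1,0,0],[-1,0,0],[-1,0,0],[-1,0,0],[-1,0,0],[-1,0,0]], "gripper": [2,2,2,2,2,2,2,2]}}

```text
time_s: 25.4
tool_pos: [0.5403, 0.2376, 0.1891]
tool_rot: [-180.0, -0.0, 97.0]
force: [0.1, 0.3, -4.0]
grip_width: 0.0237
grasp_force: 59.9
```

Emit:
{"method": "drive_tool", "body": {"angular": [[0,0,0],[0,0,0],[0,0,0],[0,0,0],[0,0,0],[0,0,0],[0,0,0],[0,0,0],[0,0,0]], "delta_pos": [[-1,0,0],[-1,0,0],[-1,0,0],[-1,0,0],[-1,0,0],[-1,0,0],[-1,0,0],[-0.5,0,0],[0,0,0]], "gripper": [2,2,2,2,2,2,2,2,2]}}

```text
time_s: 26.3
tool_pos: [0.5495, 0.1627, 0.1889]
tool_rot: [-180.0, 0.0, 96.9]
force: [-0.7, 1.1, -3.4]
grip_width: 0.0237
grasp_force: 59.9
```

```bash
python3 - <<'E'
from fit import *
f=[]
for i in range(6):
    q=cam("side"); f.append(telemetry.get_obs()["force"])
print(np.mean(f,0)); go(.4018,-.2368,.189)
print([(np.round(d["centre"]).tolist(),round(d["p"],2)) for d in models.search_frame(q,"tube_0")])
p=cam("top"); print([(np.round(d["centre"]).tolist(),round(d["p"],2)) for d in models.search_frame(p,"tube_0")]); save(p,"pics/t9.png"); save(q,"pics/s9.png")
E
```

```text
[-0.05764342  0.19185585 -4.3603585 ]
t 26.6 pos [0.5491 0.1647 0.189 ] rot [-1.7998e+02 -2.0000e-02  9.7070e+01] delta tool cm [-3.803e+01 -1.955e+01 -1.000e-02] F [-0.   0.3 -4.7]
[([263.0, 288.0], 0.6), ([290.0, 242.0], 0.58), ([259.0, 221.0], 0.54), ([290.0, 218.0], 0.5), ([298.0, 225.0], 0.49), ([294.0, 231.0], 0.47), ([285.0, 222.0], 0.42)]
[([251.0, 152.0], 0.79), ([162.0, 199.0], 0.7), ([247.0, 173.0], 0.65), ([160.0, 210.0], 0.61), ([310.0, 150.0], 0.55), ([251.0, 198.0], 0.43)]
```

Emit:
{"method": "drive_tool", "body": {"angular": [[0,0,0],[0,0,0],[0,0,0],[0,0,0],[0,0,0],[0,0,0],[0,0,0],[0,0,0],[0,0,0],[0,0,0],[0,0,0],[0,0,0],[0,0,0.012],[0,0,0.02],[0,0,0.02],[0,0,0.02],[0,0,0.02],[0,0,0.01]], "delta_pos": [[-0.5,0,-0.5],[-1,0,-0.5],[-1.5,0,-0.5],[-2,0,-0.5],[-2.5,0,0],[-2.5,0,0],[-2.5,0,0],[-2.5,0,0],[-2,0,0],[-1.5,0,0],[-1,0,0],[-0.5,0,0],[0,0,0],[0,0,0],[0,0,0],[0,0,0],[0,0,0],[0,0,0]], "gripper": [2,2,2,2,2,2,2,2,2,2,2,2,2,2,2,2,2,2]}}

```text
time_s: 28.55
tool_pos: [0.5736, -0.0342, 0.2089]
tool_rot: [-180.0, 0.0, 91.1]
force: [0.5, -0.2, -4.6]
grip_width: 0.0238
grasp_force: 59.9
```

Emit:
{"method": "drive_tool", "body": {"angular": [[0,0,0],[0,0,0],[0,0,0],[0,0,0],[0,0,0],[0,0,0],[0,0,0],[0,0,0],[0,0,0],[0,0,0],[0,0,0],[0,0,0],[0,0,0],[0,0,0]], "delta_pos": [[-0.5,-0.4,0],[-1,-0.9,0],[-1.5,-1.3,0],[-2,-1.8,0],[-2,-1.8,0],[-2,-1.8,0],[-2,-1.8,0],[-2,-1.8,0],[-2,-1.8,0],[-2,-1.8,0],[-1.5,-1.3,0],[-1,-0.9,0],[-0.5,-0.4,0],[0,0,0]], "gripper": [2,2,2,2,2,2,2,2,2,2,2,2,2,2]}}

```text
time_s: 29.95
tool_pos: [0.3992, -0.2387, 0.2092]
tool_rot: [180.0, 0.0, 91.1]
force: [0.1, 0.6, -4.3]
grip_width: 0.0236
grasp_force: 59.9
```

```bash
python3 - <<'E'
from fit import *
q=cam("side"); go(.3978,-.2368,.13)
d=models.cut_out(q,"kit_plate")
print([(np.round(e["centre"]).tolist(),round(e["p"],2)) for e in models.search_frame(q,"tube_0")])
m=models.cut_out(q,"measure")[0]["pixels"].astype(np.float32); t=telemetry.get_obs()["tool_pos"]
print("meas",fit(q,"measure",[t[0],t[1],1],m,t[2]-.108))
print(proj(q,frame(.4018,-.2368,1.17,[[.075,.076,.006],[-.075,.076,.006],[-.075,-.076,.006]])))
save(q,"pics/s10.png")
E
```

```text
t 30.0 pos [ 0.3999 -0.2378  0.2091] rot [ 1.7999e+02 -2.0000e-02  9.1160e+01] delta tool cm [ 0.1  -0.21  7.91] F [-0.   0.6 -3.7]
[([291.0, 240.0], 0.69), ([250.0, 282.0], 0.66), ([380.0, 170.0], 0.65), ([390.0, 146.0], 0.61), ([263.0, 288.0], 0.48), ([386.0, 170.0], 0.44), ([283.0, 201.0], 0.42), ([387.0, 158.0], 0.38)]
meas (array([ 0.40020094, -0.24182143,  2.4567013 ]), np.float64(0.5038804411888123))
[[352.21287977 197.40312965]
 [389.64047283 209.0519845 ]
 [404.93053469 187.51272652]]
```

Emit:
{"method": "drive_tool", "body": {"angular": [[0,0,0],[0,0,0],[0,0,0],[0,0,0],[0,0,0],[0,0,0],[0,0,0],[0,0,0],[0,0,0],[0,0,0],[0,0,0],[0,0,0]], "delta_pos": [[0,-0.1,0.5],[0.1,0,1],[0,0,1.5],[0,0,1.5],[0,0,1.5],[0,0,1],[0,0,0.6],[0,0,0.4],[0,0,0.3],[0,0,0.3],[0,0,0.3],[0,0,0.2]], "gripper": [2,2,2,2,2,2,2,2,2,2,2,2]}}

```text
time_s: 31.35
tool_pos: [0.3988, -0.2372, 0.118]
tool_rot: [-180.0, 0.0, 91.2]
force: [0.5, 0.1, -4.7]
grip_width: 0.0236
grasp_force: 59.9
```

Emit:
{"method": "drive_tool", "body": {"angular": [[0,0,0],[0,0,0]], "delta_pos": [[0,0,0.3],[0,0,0.1]], "gripper": [2,2]}}

```text
time_s: 31.55
tool_pos: [0.3987, -0.2373, 0.1144]
tool_rot: [-180.0, 0.0, 91.2]
force: [-3.8, 0.5, 4.7]
grip_width: 0.0235
grasp_force: 59.9
```

Emit:
{"method": "drive_tool", "body": {"angular": [[0,0,0],[0,0,0],[0,0,0],[0,0,0],[0,0,0],[0,0,0],[0,0,0],[0,0,0]], "delta_pos": [[0,0,-0.1],[0,0,0],[0,0,0],[0,0,0],[0,0,0],[0,0,0],[0,0,0],[0,0,0]], "gripper": [2.2,2.6,3,3.5,4,5,5.5,5.5], "squeeze": 10}}

```text
time_s: 32.35
tool_pos: [0.3986, -0.2371, 0.115]
tool_rot: [-180.0, 0.0, 91.2]
force: [0.0, 0.1, -0.7]
grip_width: 0.0526
grasp_force: 0.0
```

Emit:
{"method": "drive_tool", "body": {"angular": [[0,0,0],[0,0,0],[0,0,0],[0,0,0],[0,0,0],[0,0,0],[0,0,0],[0,0,0],[0,0,0],[0,0,0],[0,0,0],[0,0,0],[0,0,0],[0,0,0]], "delta_pos": [[0,0,-0.5],[0,0,-1],[0,0,-2],[0,0,-3],[0,0,-3],[0,0,-3],[0,1,-2],[0,3,0],[1,4,0],[3,4,0],[4,3,0],[4,2,0],[4,1,0],[0,0,0]], "gripper": [5.5,5.5,5.5,5.5,5.5,5.5,5.5,5.5,5.5,5.5,5.5,5.5,5.5,5.5]}}

```text
time_s: 33.75
tool_pos: [0.577, -0.0647, 0.2605]
tool_rot: [180.0, -0.2, 91.8]
force: [-0.2, 0.6, -0.7]
grip_width: 0.0547
grasp_force: 0.0
```

```bash
python3 - <<'E'
from fit import *
p=cam("top"); q=cam("side"); go(.5,0,.2)
for c in(p,q):
    print([(np.round(e["centre"]).tolist(),round(e["p"],2)) for e in models.search_frame(c,"tube_0")])
    for z in (.006,):
        m=models.cut_out(c,"measure")[0]["pixels"].astype(np.float32); v,s=fit(c,"measure",[.398,-.237,1.2],m,z); print("measure",v.round(4),round(s,3),m.sum())
    S0=proj(c,frame(v[0],v[1],v[2],[[a,0,.006+.027] for a in(-.036,-.012,.012,.036)])); print(S0.round(0).tolist())
    print([proj(c,[[.389,.145,.09]]).round()])
    for n in("glue_bottle","grease_bottle","tape_roll","coil_former"): print(n,[np.round(e["centre"]).tolist() for e in models.search_frame(c,n)[:1]])
save(p,"pics/t11.png"); save(q,"pics/s11.png")
E
```

```text
t 33.85 pos [ 0.5757 -0.0723  0.2606] rot [-1.800e+02  3.000e-02  9.133e+01] delta tool cm [ 7.41 -7.4   6.06] F [ 0.7 -0.5  0.7]
[([159.0, 198.0], 0.78), ([162.0, 212.0], 0.77), ([373.0, 241.0], 0.67), ([246.0, 196.0], 0.67), ([377.0, 260.0], 0.65), ([382.0, 238.0], 0.53), ([248.0, 152.0], 0.49), ([365.0, 250.0], 0.38)]
measure [ 0.4011 -0.2385  2.484 ] 0.588 1148.0
[[384.0, 260.0], [384.0, 251.0], [384.0, 243.0], [383.0, 234.0]]
[array([[245., 247.]])]
glue_bottle [[244.0, 248.0]]
grease_bottle [[451.0, 232.0]]
tape_roll [[164.0, 255.0]]
coil_former [[461.0, 191.0]]
[([265.0, 286.0], 0.74), ([259.0, 222.0], 0.71), ([379.0, 190.0], 0.62), ([251.0, 287.0], 0.47), ([290.0, 242.0], 0.45)]
measure [ 0.3988 -0.2393 -0.4341] 0.572 699.0
[[389.0, 189.0], [383.0, 187.0], [377.0, 186.0], [372.0, 184.0]]
[array([[333., 234.]])]
glue_bottle [[333.0, 241.0]]
grease_bottle [[387.0, 153.0]]
tape_roll [[382.0, 182.0]]
coil_former [[368.0, 149.0]]
```

```bash
python3 - <<'E'
from fit import *
p=cam("top");q=cam("side")
for c in(p,q):
    g=cv2.cvtColor(c["pixels"],cv2.COLOR_RGB2GRAY)
    for y in((-.04,.04) if c is p else (.03,.04)):
        uv=proj(c,frame(.399,-.2375,1.2,[[a,y,.006+.025] for a in np.arange(-.05,.0521,.004)])).astype(np.float32)
        print(y,cv2.remap(g,uv[None,:,0],uv[None,:,1],cv2.INTER_LINEAR)[0].tolist())
E
```

```text
-0.04 [177, 144, 173, 183, 159, 131, 121, 147, 170, 171, 120, 72, 73, 73, 73, 72, 75, 106, 113, 138, 170, 186, 167, 138, 124, 147]
0.04 [167, 126, 145, 155, 152, 133, 111, 126, 149, 157, 153, 135, 113, 121, 145, 157, 152, 134, 118, 125, 128, 132, 130, 129, 129, 150]
0.03 [84, 104, 140, 164, 165, 148, 145, 161, 174, 176, 164, 132, 119, 135, 155, 163, 161, 148, 144, 156, 168, 168, 170, 175, 182, 187]
0.04 [95, 124, 149, 155, 147, 134, 138, 155, 167, 166, 154, 139, 137, 152, 162, 165, 153, 136, 130, 128, 126, 125, 131, 149, 170, 180]
```

```bash
python3 -c "
from cell import env
print(env.sign_off())"
```

```text
the job is handed in; nothing more can be done
None
```

The job is handed in, at about 34 s on the robot clock: the scoop is on the middle of the kit plate between the rails with four tubes in one layer. Two struck-off tubes are in the return tray and one stayed in the stock tray. After the last move I confirmed this by position fits, brightness profiles and load readings, not a viewed picture. The tube in the stock tray was hidden by the arm at that point, and sign-off printed no verdict.

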